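# Put the picked-out beads back in their display boxes

### The arm

A 6-joint arm with a two-finger parallel gripper is mounted at the origin on the work surface. World frame = base frame: x ahead of the robot, y to its left, z up, the work surface at z = 0. Lengths are in mm, angles in rad, forces in N, time in s.
With the tool pointing down it reaches from about 350 to 775 mm from the base axis. Payload 7.3 kg.
Tool frame: the origin (TCP) lies on the mounting face of the last link; the fingertips stand 178 mm ahead of it and the grasp point (between the pads) lies 159 mm ahead of it; z points along the fingers, y is the line along which they close (so a half turn about z gives the same grasp; the last joint's range is limited). The gripper opens to 92 mm and grips with 3 to 60 N. Pads are 19 mm wide; open, the fingers measure 130 mm over their backs; the gripper's body (75 mm by 190 mm) begins 47 mm behind the grasp point.
Start: joints at [-1.329, 0.342, 1.524, -0, 1.275, -0.146], TCP at [198.55, -486.01, 404.741] pointing down, gripper open.
Joint ranges: [-2.53, 2.53], [-0.77, 2.02], [0.04, 2.7], [-1, 4.14], [0.28, 2.66], [-3.11, 3.11]. Speed limits (rad/s): [2.57, 2.57, 3.14, 3.14, 3.14, 3.14].

### API

Orientations are given as [roll, pitch, yaw] about the fixed x, y, z axes, in that order (R = Rz(yaw) Ry(pitch) Rx(roll)).
In Python, from plant import bot, vision gives the robot as it stands. The module is installed in compiled form; this text tells all that it offers.
- The arm moves only by the shell command python3 -m crank 'ROWS'. ROWS is a JSON list of rows, 1 to 5 of them, each an object with the fields aperture (the finger opening in mm), d (a list: dx, dy, dz in normalised numbers (1 is 800 mm)), spin (a turn about the tool's z in parts of the range, where 1.0 means 90 degrees); a field left out counts as zero (the opening has to be given); each row is the pose to reach, as a shift and turn from the pose commanded when the command began, along the tool's axes at that moment; what a row does not reach only later rows make up. A row lasts 1/8 s, in which the tool goes at most 62.5 mm and 0.188 rad, less where a joint would pass 70% of its speed; a pose out of reach is approached as far as the arm can. The fingers move at their own pace and stop on an object; the grip force is fixed at half the most. Time passes only in rows, so rows that do not move let the fingers close. It prints the time, the measured TCP pose, the force, the opening and the grip force at its end. A shift or turn number past 1, either way, is cut back to 1. Input that does not fit is refused with a message, and nothing moves.
- bot.get_obs(): the state, without advancing time (a new reading comes with each control period).
- vision.capture(name): name is "side" or "top"; returns a dict with "color" (400x640x3 uint8, red, green, blue), "K" (3x3 intrinsics, pixels), "k1" (the pictures are not rectified: a ray, as slopes to the right and down, at radius r is drawn at 1 + k1 r^2 times it, then the intrinsics apply), "R" (3x3) and "t" (3): a world point X has camera coordinates R X + t. Camera axes: x right, y down, z forward; pixel columns grow to the right and rows downward; lengths in mm; the calibration is good to about 2 mm. A picture is of the moment at which its call begins. There is no depth.
- bot.close_job(): hands the job in; it is judged then, once.
The state is a dict: "time": time; "joint_positions": joint angles; "dq": joint speeds; "tau": joint torques, N m; "tool_pos": TCP position; "tcp_rot": TCP orientation; "contact_force": force on the tool from outside, world axes, zero at the start; "moment": the same for the moment, N m; "grip_width": finger opening in mm; "finger_force": force on a finger pad.
Only numpy, scipy, OpenCV 4.12 (cv2) and the standard library are available. Lean on these libraries where they do the work, as an engineer would, in place of code of your own. Each camera call takes 0.05 s, during which the arm holds its last target. There are 200 camera calls.

### The job

The plate holds five large beads that a workshop guest picked out and did not use: put each one back in the wooden box that holds its own kind, the same shape and the same colour, lying flat on the others well inside the walls, with the two blue stars side by side rather than one on the other. They chip, so set them down gently instead of dropping them, and leave the column of bead jars standing where it is.

Things in the scene. Friction and masses are not known exactly. Their poses are not given: they have to be found in the camera images.
- star_blue_a: One of two alike light blue stars: ceramic star, 10 mm thick, five blunt points 24 mm from the centre, notches at 12.5 mm, about 20 g. Origin at its centre (5 mm above what it lies on), z through the thickness, x to one point, the others every 72 degrees. Held with one pad on a point and the other across the two points facing it (19 mm from the centre) it is 43 mm wide.
- star_blue_b: The other light blue star, just like star_blue_a. The five beads start flat and apart in a ring 66 mm (give or take 6) from the middle of a fixed round plate, about 78 mm from one to the next. The plate's floor is flat to 122 mm radius, 6 mm above the table; its rim rises from there to 16 mm at 142 mm radius.
- star_pink: Coral pink star, of the same make and size as the blue ones. It starts on the plate.
- donut_blue: Dark blue stone donut: flat ring 44 mm across, 10 mm thick, with a 15 mm hole, about 36 g. Origin at its centre (5 mm above what it lies on), z through the thickness. It starts on the plate.
- donut_pink: Deep pink donut, of the same make and size as the blue one. It starts on the plate.
- box_blue_star: Box of blue stars: open wooden display box, it does not move. Outside 122 mm along its x, 152 mm along its y, 38 mm high, walls 6 mm (inside 110 by 140 mm). Origin under its centre, on the table. It is part filled with light blue stars, a firm level bed whose top is 22 mm above the table, so the walls stand 16 mm above the bed.
- box_pink_star: Box of pink stars: the same box, with a bed of coral pink stars at the same level.
- box_blue_donut: Box of blue donuts: the same box, with a bed of dark blue stone donuts at the same level.
- box_pink_donut: Box of pink donuts: the same box, with a bed of deep pink stone donuts at the same level.
- jar_column: Column of three clear bead jars screwed together under a white lid, 38 mm across and 75 mm high, 90 g, standing loose on the table. Origin at the centre of its foot. To be left alone.
There are look-alikes about, which are no part of the job. Leave any green look-alike of the box_blue_star alone.

How it is judged:
By the outcome, as a careful person would: the job done as asked, in the order asked, and still so for the second after the job is handed in, with the robot touching nothing.
It also fails if it takes over 109 s, if anything falls off the work surface, if the arm or the gripper's body presses on something with over 40 N, if the wrist force passes 120 N, or if a joint passes its speed limit or range.

## Working session

There is one attempt and no reset: what is moved stays moved. The work goes in short steps, Python scripts to look and compute and a shell command to move; the robot and the scene stay as the last step left them, time stands still between calls to the robot, and variables do not carry over. Pictures are saved under pics/ and viewed, at most 14 in all, crops included, and the job is handed in when it is done.

```bash
mkdir -p pics; cat > h.py <<'E'
import numpy as np, cv2
from plant import bot, vision
def cap(n,save=None):
    c=vision.capture(n)
    if save: cv2.imwrite('pics/'+save,c['color'][:,:,::-1])
    return c
def ray(c,px,z):
    """pixels -> world points on plane z"""
    px=np.asarray(px,float).reshape(-1,1,2)
    K=np.array(c['K'],float); R=np.array(c['R']); t=np.array(c['t'])
    d=((px[:,0]-[K[0,2],K[1,2]])/[K[0,0],K[1,1]])
    u=d.copy()
    for _ in range(30): u=d/(1+c['k1']*(u**2).sum(1,keepdims=True))
    D=np.c_[u,np.ones(len(u))]@R
    o=-R.T@t
    return o+D*((z-o[2])/D[:,2])[:,None]
E
python3 - <<'E'
from h import *
for n in('top','side'):
    c=cap(n,n+'0.png'); print(n,np.round(-np.array(c['R']).T@c['t']),c['K'][0],c['k1'],ray(c,[320,200],0))
o=bot.get_obs();print(o['time'],o['tool_pos'],o['tcp_rot'],o['grip_width'])
E
```

```text
top [ 257.   50. 1030.] [383.87922523   0.         322.02788454] -0.09156156950793053 [[485.40012018  45.63885193   0.        ]]
side [ 422. -823.  625.] [361.92068765   0.         315.13657143] -0.043289761415486544 [[507.42140749 108.51809588   0.        ]]
0.1 [ 198.53534603 -485.88581137  404.11503955] [-3.14025521e+00 -2.32775646e-04  3.87825739e-01] 91.50195259473061
```

View pics/top0.png

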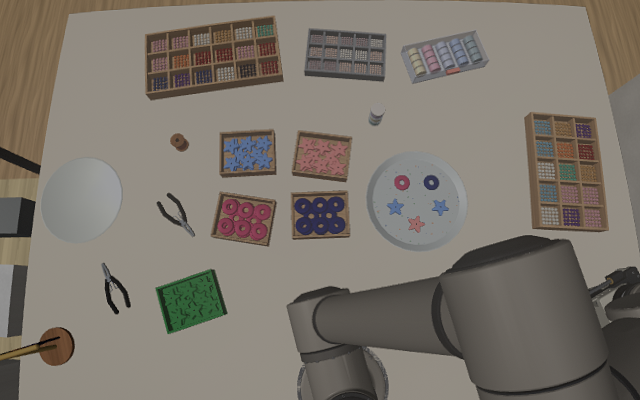

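View pics/side0.png

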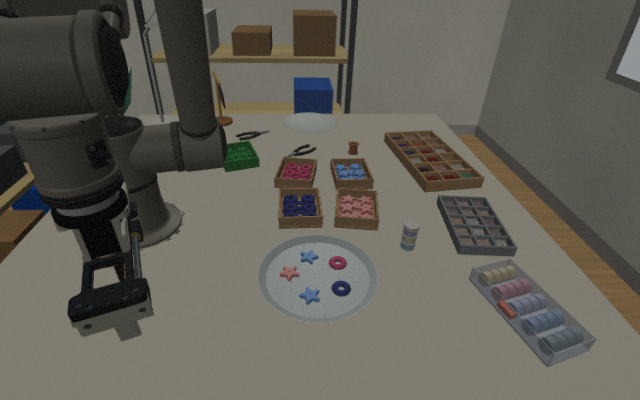

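Top view: the plate is at about (417,201). On it are pink donut (402,183), blue donut (431,183), blue stars (396,207) and (440,207), and pink star (416,224). Boxes are blue star (248,153), pink star (322,156), pink donut (244,218) and blue donut (320,215), with the jar at (376,116). The side view shows all of these unobstructed.

```bash
cat > meas.py <<'E'
from h import *
P={'top':(367,150,467,250),'side':(262,240,374,315)}
def beads(n,save=None):
    c=cap(n,save); x0,y0,x1,y1=P[n]; S=4
    im=cv2.resize(c['color'][y0:y1,x0:x1],None,fx=S,fy=S,interpolation=cv2.INTER_CUBIC)
    hsv=cv2.cvtColor(im,cv2.COLOR_RGB2HSV); 
    m=(hsv[...,1]>75).astype(np.uint8)
    k,l,st,ce=cv2.connectedComponentsWithStats(m)
    out=[]
    for i in range(1,k):
        if st[i,4]<60*S*S/4: continue
        yy,xx=np.nonzero(l==i); w=ray(c,np.c_[(xx+.5)/S-.5+x0,(yy+.5)/S-.5+y0],14)[:,:2]
        # interpolated area is nonuniform only slightly
        q=w.mean(0) ; d=w-q; th=np.arctan2(d[:,1],d[:,0]); r=np.hypot(*d.T)
        h=(r**5*np.exp(5j*th)).sum()/(r**5).sum()
        out.append((im[l==i].mean(0).round(),st[i],ce[i]/S+[x0,y0],q,abs(h),np.degrees(np.angle(h)/5)%72,r.max()))
    return c,out
def box(c,name,px,poly_r=40):
    pass
if __name__=='__main__':
    for n in P:
        c,o=beads(n)
        for b in o: print(n,b[0],b[1][4],b[2].round(1),b[3].round(1),'h %.2f ang %.1f r %.1f'%b[4:])
    # boxes: brown wood frame
    c=cap('top'); hsv=cv2.cvtColor(c['color'],cv2.COLOR_RGB2HSV)
    for p in [(248,153),(322,156),(244,218),(320,215)]:
        x,y=p; H=36; s=c['color'][y-H:y+H,x-H:x+H]; s4=cv2.resize(s,None,fx=4,fy=4,interpolation=cv2.INTER_CUBIC)
        hs=cv2.cvtColor(s4,cv2.COLOR_RGB2HSV); m=(hs[...,1]>60).astype(np.uint8)
        k,l,st,ce=cv2.connectedComponentsWithStats(m)
        l4=l==1+np.argmax(st[1:,4])
        cs,_=cv2.findContours(l4.astype(np.uint8),cv2.RETR_EXTERNAL,cv2.CHAIN_APPROX_NONE)
        ct=max(cs,key=cv2.contourArea)[:,0]
        w=ray(c,(ct+.5)/4-.5+[x-H,y-H],38)[:,:2].astype(np.float32)
        print(p,cv2.minAreaRect(w), s[H,H])
    print('jar',ray(c,[376,111],75))
E
python3 meas.py
```

```text
top [125.  64.  80.] 2430 [401.9 182.6] [ 527.7 -179.9] h 0.01 ang 38.2 r 21.4
top [51. 52. 80.] 1969 [431.1 182.7] [ 525.9 -261.5] h 0.02 ang 41.4 r 20.6
top [ 86. 107. 141.] 1963 [395.3 207.4] [ 458.4 -156.9] h 0.77 ang 69.9 r 23.4
top [ 85. 105. 140.] 2004 [440.1 207.1] [ 456.4 -280.5] h 0.77 ang 35.0 r 23.7
top [148. 101. 100.] 1884 [415.9 224.2] [ 411.2 -210.1] h 0.77 ang 52.3 r 23.3
side [ 74.  96. 126.] 2178 [308.6 256.9] [ 458.9 -161.2] h 0.59 ang 69.5 r 25.4
side [109.  51.  68.] 2676 [337.6 262.8] [ 528.1 -184.2] h 0.01 ang 23.2 r 23.8
side [130.  89.  85.] 2160 [289.1 273.1] [ 411.1 -214.9] h 0.64 ang 51.2 r 24.5
side [37. 41. 72.] 2963 [341.  288.2] [ 526.7 -265.5] h 0.00 ang 38.9 r 22.5
side [ 75.  97. 128.] 2901 [310.1 295.6] [ 456.7 -284.3] h 0.66 ang 34.6 r 25.1
(248, 153) ((613.9125366210938, 242.90536499023438), (131.32778930664062, 152.853515625), 1.9937978982925415) [ 94  95 104]
(322, 156) ((601.2807006835938, 39.21677017211914), (150.73617553710938, 131.3335723876953), 81.2418212890625) [121 102  81]
(244, 218) ((432.7288513183594, 248.59201049804688), (155.65867614746094, 124.4092788696289), 80.2042007446289) [82 61 55]
(320, 215) ((435.4775390625, 48.614654541015625), (97.5549087524414, 130.32022094726562), 1.382211446762085) [115  97  83]
jar [[ 712.54810651 -111.03873573   75.        ]]
```

```bash
cat > ov.py <<'E'
from h import *
B={'bs':(618.5,243,2),'ps':(605.5,39.5,-8.8),'pd':(434,250,-9.8),'bd':(439,48,1.4)}
def proj(c,X):
    R,t=np.array(c['R']),np.array(c['t']); K=np.array(c['K'])
    p=np.array(X)@R.T+t; u=p[:,:2]/p[:,2:]; u=u*(1+c['k1']*(u**2).sum(1,keepdims=True))
    return u*[K[0,0],K[1,1]]+[K[0,2],K[1,2]]
def draw(n,win,S,fn):
    c=cap(n); x0,y0,x1,y1=win
    im=cv2.resize(c['color'][y0:y1,x0:x1,::-1],None,fx=S,fy=S,interpolation=cv2.INTER_CUBIC)
    for x,y,a in B.values():
        a=np.radians(a); R=np.array([[np.cos(a),-np.sin(a)],[np.sin(a),np.cos(a)]])
        for hx,hy,z,col in((61,76,38,(255,255,255)),(55,70,22,(0,255,255))):
            q=np.array([[hx,hy],[hx,-hy],[-hx,-hy],[-hx,hy]])@R.T+[x,y]
            p=(proj(c,np.c_[q,[z]*4])-[x0,y0]+.5)*S
            cv2.polylines(im,[p.astype(int)],True,col,1)
    cv2.imwrite('pics/'+fn,im)
if __name__=='__main__':
    draw('top',(205,120,355,250),5,'ov1.png')
E
python3 ov.py
```

```text
(no output)
```

View pics/ov1.png

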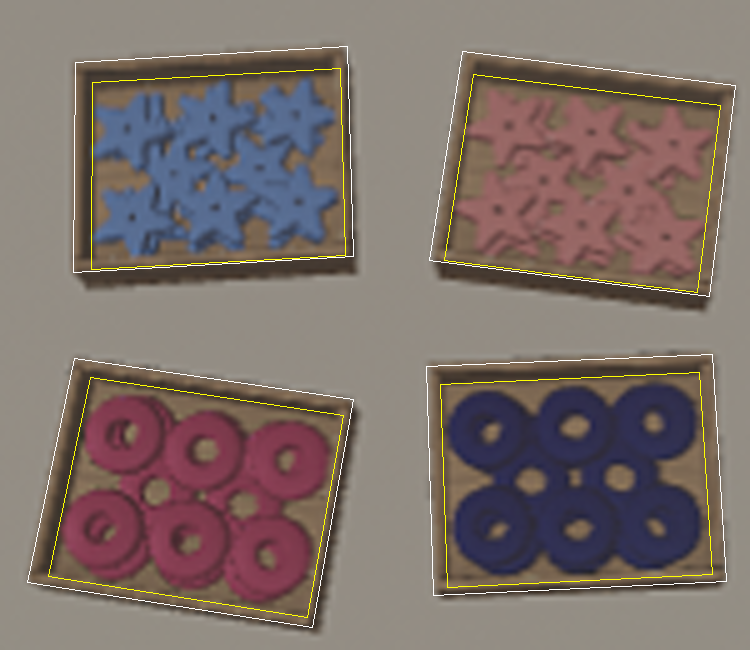

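The overlay fits all four boxes: white rim and yellow bed edges lie on the picture's edges. Next I work out the shift to the pink donut.

```bash
cat > to.py <<'E'
# usage: to.py x y ztip yaw_deg : shift in tool axes + turn from where the tool is
import sys
from h import *
from scipy.spatial.transform import Rotation as Ro
T=dict(dp=(527.7,-180.8,22),db=(525.9,-262.5,22),sp=(411.2,-211,-1.7),sa=(458.4,-158,15.9),sb=(456.4,-281.5,17),
 bdp=(434,250,22),bdb=(439,48,22),bsp=(605.5,39.5,-1.7))
a=np.radians(2); u=np.array([-np.sin(a),np.cos(a)])
T['bsa']=(*(np.array([617.5,243])+31*u),92); T['bsb']=(*(np.array([617.5,243])-31*u),92)
o=bot.get_obs(); p=np.array(o['tool_pos']); R=Ro.from_euler('xyz',o['tcp_rot']).as_matrix()
print('t %.2f tip'%o['time'],(p-[0,0,178]).round(1),'yaw %.1f'%np.degrees(o['tcp_rot'][2]),'w %.1f'%o['grip_width'])
for k in range(1,len(sys.argv),2):
    x,y,w=T[sys.argv[k]]; z=float(sys.argv[k+1]);d=R.T@(np.array([x,y,z+178])-p)
    print(sys.argv[k],d.round(1),'turn %.3f'%(o['tcp_rot'][2]-np.radians(w)),'n %.1f'%(np.linalg.norm(d)/62.5))
E
python3 to.py dp 60
```

```text
t 0.30 tip [ 198.5 -486.   226.5] yaw 22.2 w 91.8
dp [ 420.1 -157.9  166.6] turn 0.004 n 7.7
```

The manual's scale: shifts go in shares of 800 mm and turns go in shares of 90 degrees. Converting my numbers, 290 mm / 800 = 0.3625, 240 mm / 800 = 0.3.

```bash
python3 -m crank '[{"aperture": 62,"d": [0.0775,-0.025,0.0313]},{"aperture": 62,"d": [0.15,-0.0563,0.0625]},{"aperture": 62,"d": [0.225,-0.085,0.0938]},{"aperture": 62,"d": [0.3,-0.1125,0.125]},{"aperture": 62,"d": [0.3625,-0.1375,0.15]}]'; python3 -m crank '[{"aperture": 62,"d": [0.0625,-0.025,0.025]},{"aperture": 62,"d": [0.125,-0.05,0.05]},{"aperture": 62,"d": [0.1625,-0.06,0.0575]},{"aperture": 62,"d": [0.1625,-0.06,0.0575]},{"aperture": 62,"d": [0.1625,-0.06,0.0575]}]'; python3 to.py dp 8
```

```text
time: 0.92
tool_pos: [412.9, -286.2, 291.3]
tcp_rot: [3.141, -0.0, 0.388]
contact_force: [0.1, -1.3, -0.4]
grip_width: 62.1
finger_force: 0.0
time: 1.55
tool_pos: [513.6, -194.3, 245.9]
tcp_rot: [3.142, 0.0, 0.388]
contact_force: [0.4, 0.4, 0.5]
grip_width: 62.0
finger_force: 0.0
t 1.55 tip [ 513.6 -194.3   67.9] yaw 22.2 w 62.0
dp [18.2 -7.1 59.9] turn 0.004 n 1.0
```

Scaled: 42 mm / 800 = 0.0525, 35 mm / 800 = 0.0438.

```bash
python3 -m crank '[{"aperture": 62,"d": [0.0225,-0.0088,0.0313]},{"aperture": 62,"d": [0.0225,-0.0088,0.0438]},{"aperture": 62,"d": [0.0225,-0.0088,0.0525]},{"aperture": 62,"d": [0.0225,-0.0088,0.0525]}]'; python3 to.py dp 8
python3 - <<'E'
from h import *
c=cap('side'); cv2.imwrite('pics/s1.png',cv2.resize(c['color'][200:330,240:400,::-1],None,fx=4,fy=4))
E
```

```text
time: 2.05
tool_pos: [527.4, -181.3, 203.8]
tcp_rot: [-3.141, 0.001, 0.387]
contact_force: [0.4, 1.0, -0.2]
grip_width: 61.9
finger_force: 0.0
t 2.05 tip [ 527.4 -181.3   25.8] yaw 22.2 w 61.9
dp [ 0.5 -0.4 17.8] turn 0.003 n 0.3
```

View pics/s1.png

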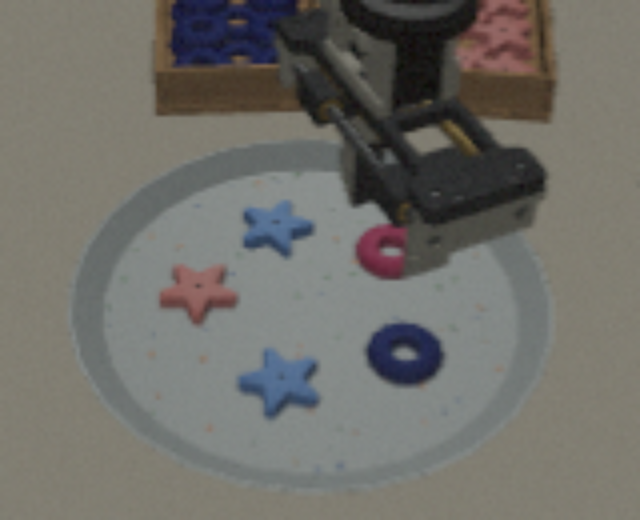

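The crop shows the fingers astride the pink donut at (385,250), clear of the neighbours. I'll descend, close and lift.

Scaled: 17.5 mm / 800 = 0.0219, 13 mm / 800 = 0.0163.

```bash
python3 -m crank '[{"aperture": 62,"d": [0,0,0.01]},{"aperture": 62,"d": [0,0,0.0163]},{"aperture": 62,"d": [0,0,0.0219]},{"aperture": 62,"d": [0,0,0.0219]}]'; python3 -m crank '[{"aperture": 30},{"aperture": 30},{"aperture": 30},{"aperture": 30},{"aperture": 30}]';python3 -m crank '[{"aperture": 30,"d": [0,0,-0.025]},{"aperture": 30,"d": [0,0,-0.0625]},{"aperture": 30,"d": [0,0,-0.0938]},{"aperture": 30,"d": [0,0,-0.0938]}]'; python3 to.py bdp 70
```

```text
time: 2.6
tool_pos: [527.9, -180.6, 185.9]
tcp_rot: [-3.141, 0.001, 0.388]
contact_force: [-0.5, -0.4, 0.2]
grip_width: 62.1
finger_force: 0.0
time: 3.22
tool_pos: [528.0, -180.7, 186.5]
tcp_rot: [3.141, -0.0, 0.388]
contact_force: [-0.8, 0.5, 1.4]
grip_width: 42.8
finger_force: 30.0
time: 3.72
tool_pos: [528.4, -180.9, 263.0]
tcp_rot: [3.138, -0.003, 0.388]
contact_force: [0.6, 0.0, -0.9]
grip_width: 42.5
finger_force: 30.0
t 3.73 tip [ 528.4 -180.9   85. ] yaw 22.2 w 42.5
bdp [  75.6 -434.6   13.8] turn 0.004 n 7.1
```

Scaled: -295 mm / 800 = -0.3688, -235 mm / 800 = -0.2938.

```bash
python3 -m crank '[{"aperture": 30,"d": [0.0125,-0.0688,0]},{"aperture": 30,"d": [0.025,-0.1438,0]},{"aperture": 30,"d": [0.0375,-0.2188,0]},{"aperture": 30,"d": [0.05,-0.2938,0]},{"aperture": 30,"d": [0.0625,-0.3688,0]}]'; python3 -m crank '[{"aperture": 30,"d": [0.0125,-0.075,0.0125]},{"aperture": 30,"d": [0.0313,-0.15,0.0175]},{"aperture": 30,"d": [0.0319,-0.175,0.0175]},{"aperture": 30,"d": [0.0319,-0.175,0.0175]}]'; python3 to.py bdp 30
```

```text
time: 4.35
tool_pos: [461.7, 113.0, 260.2]
tcp_rot: [-3.141, 0.002, 0.387]
contact_force: [1.1, -0.1, -1.1]
grip_width: 42.8
finger_force: 30.0
time: 4.85
tool_pos: [432.3, 251.7, 246.0]
tcp_rot: [3.142, 0.002, 0.391]
contact_force: [0.1, -0.5, -0.2]
grip_width: 42.8
finger_force: 30.0
t 4.85 tip [432.3 251.7  68. ] yaw 22.4 w 42.8
bdp [ 1.   2.2 38. ] turn 0.007 n 0.6
```

Scaled: 38 mm / 800 = 0.0475, 32 mm / 800 = 0.04.

```bash
python3 -m crank '[{"aperture": 30,"d": [0.0013,0.0025,0.025]},{"aperture": 30,"d": [0.0013,0.0025,0.04]},{"aperture": 30,"d": [0.0013,0.0025,0.0475]},{"aperture": 30,"d": [0.0013,0.0025,0.0475]}]'; python3 to.py bdp 25
```

```text
time: 5.35
tool_pos: [435.1, 248.7, 208.9]
tcp_rot: [3.141, 0.001, 0.387]
contact_force: [0.0, -0.1, -0.6]
grip_width: 42.6
finger_force: 30.0
t 5.35 tip [435.1 248.7  30.9] yaw 22.2 w 42.6
bdp [-0.5 -1.6  5.9] turn 0.003 n 0.1
```

Scaled: 6 mm / 800 = 0.0075, 5 mm / 800 = 0.0063.

```bash
python3 -m crank '[{"aperture": 30,"d": [0,0,0.0025]},{"aperture": 30,"d": [0,0,0.005]},{"aperture": 30,"d": [0,0,0.0063]},{"aperture": 30,"d": [0,0,0.0075]},{"aperture": 30,"d": [0,0,0.0075]}]'; python3 to.py bdp 25
```

```text
time: 5.98
tool_pos: [435.0, 249.1, 203.3]
tcp_rot: [3.141, 0.0, 0.388]
contact_force: [0.2, 0.6, -0.5]
grip_width: 42.4
finger_force: 30.0
t 5.97 tip [435.  249.1  25.3] yaw 22.2 w 42.4
bdp [-0.6 -1.2  0.3] turn 0.004 n 0.0
```

Scaled: 0.7 mm / 800 = 0.0009.

```bash
python3 -m crank '[{"aperture": 30,"d": [0,0,0.0009]},{"aperture": 30,"d": [0,0,0.0009]}]';python3 -m crank '[{"aperture": 30,"d": [0,0,0.0008]},{"aperture": 30,"d": [0,0,0.0008]}]'; python3 to.py bdp 25
```

```text
time: 6.22
tool_pos: [435.0, 249.1, 202.6]
tcp_rot: [3.142, -0.0, 0.388]
contact_force: [-0.5, 1.0, -0.9]
grip_width: 42.8
finger_force: 30.0
time: 6.48
tool_pos: [435.0, 249.1, 202.5]
tcp_rot: [3.141, -0.0, 0.388]
contact_force: [-1.5, 0.4, 4.2]
grip_width: 42.5
finger_force: 30.0
t 6.47 tip [435.  249.1  24.5] yaw 22.2 w 42.5
bdp [-0.6 -1.2 -0.5] turn 0.004 n 0.0
```

Scaled: -60 mm / 800 = -0.075, -50 mm / 800 = -0.0625.

```bash
python3 -m crank '[{"aperture": 46},{"aperture": 50},{"aperture": 54},{"aperture": 54}]';python3 -m crank '[{"aperture": 54,"d": [0,0,-0.0188]},{"aperture": 54,"d": [0,0,-0.0625]},{"aperture": 58,"d": [0,0,-0.075]},{"aperture": 62,"d": [0,0,-0.075]}]'; python3 to.py db 60
```

```text
time: 6.98
tool_pos: [435.0, 249.1, 201.9]
tcp_rot: [3.142, 0.0, 0.388]
contact_force: [-0.1, 0.2, 1.5]
grip_width: 53.9
finger_force: 0.0
time: 7.48
tool_pos: [435.1, 249.1, 262.8]
tcp_rot: [3.141, -0.002, 0.388]
contact_force: [-0.4, -0.6, -0.9]
grip_width: 60.8
finger_force: 0.0
t 7.47 tip [435.1 249.1  84.8] yaw 22.2 w 60.8
db [-109.5  508.    24.7] turn 0.004 n 8.3
```

Scaled: 290 mm / 800 = 0.3625, 232 mm / 800 = 0.29.

```bash
python3 -m crank '[{"aperture": 62,"d": [-0.015,0.0725,0]},{"aperture": 62,"d": [-0.0313,0.145,0]},{"aperture": 62,"d": [-0.0475,0.2175,0]},{"aperture": 62,"d": [-0.0625,0.29,0]},{"aperture": 62,"d": [-0.0788,0.3625,0]}]'; python3 -m crank '[{"aperture": 62,"d": [-0.0163,0.075,0]},{"aperture": 62,"d": [-0.0325,0.15,0]},{"aperture": 62,"d": [-0.0488,0.225,0]},{"aperture": 62,"d": [-0.0575,0.2725,0.0125]},{"aperture": 62,"d": [-0.0575,0.2725,0.0313]}]'; python3 to.py db 25
```

```text
time: 8.1
tool_pos: [486.2, -45.1, 261.0]
tcp_rot: [-3.141, 0.001, 0.388]
contact_force: [1.0, -0.1, -0.5]
grip_width: 61.9
finger_force: 0.0
time: 8.72
tool_pos: [526.0, -265.1, 235.5]
tcp_rot: [3.141, 0.0, 0.384]
contact_force: [-0.2, 0.5, 0.1]
grip_width: 62.2
finger_force: 0.0
t 8.72 tip [ 526.  -265.1   57.5] yaw 22.0 w 62.2
db [ 0.9 -2.4 32.5] turn 0.000 n 0.5
```

```bash
python3 -c "
from h import *
c=cap('top'); cv2.imwrite('pics/t2.png',cv2.resize(c['color'][120:260,200:470,::-1],None,fx=2.9,fy=2.9))"
```

```text
(no output)
```

View pics/t2.png

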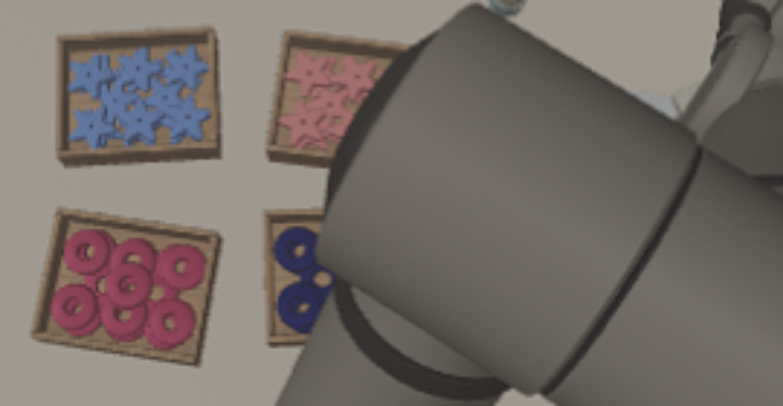

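The pink donut lies centred in its box at about (130,285) in this crop. Next is the blue donut.

Scaled: 30 mm / 800 = 0.0375, 20 mm / 800 = 0.025.

```bash
python3 -m crank '[{"aperture": 62,"d": [0.0013,-0.0025,0.025]},{"aperture": 62,"d": [0.0013,-0.0025,0.0375]},{"aperture": 62,"d": [0.0013,-0.0025,0.0375]}]'; python3 to.py db 8.3
```

```text
time: 9.15
tool_pos: [526.2, -259.1, 206.1]
tcp_rot: [-3.139, 0.001, 0.389]
contact_force: [-0.3, -1.0, 0.5]
grip_width: 61.8
finger_force: 0.0
t 9.15 tip [ 526.2 -259.1   28.1] yaw 22.3 w 61.8
db [-1.5  3.1 19.8] turn 0.005 n 0.3
```

Scaled: 5 mm / 800 = 0.0063, 2 mm / 800 = 0.0025.

```bash
python3 -m crank '[{"aperture": 62,"d": [0,0.0025,0.0063]},{"aperture": 62,"d": [0,0.0025,0.0063]},{"aperture": 62,"d": [0,0.0025,0.0063]}]'; python3 to.py db 8.3
```

```text
time: 9.52
tool_pos: [527.2, -262.1, 202.4]
tcp_rot: [3.141, -0.0, 0.388]
contact_force: [0.4, 1.0, 0.5]
grip_width: 62.2
finger_force: 0.0
t 9.53 tip [ 527.2 -262.1   24.4] yaw 22.2 w 62.2
db [-1.4 -0.1 16.1] turn 0.004 n 0.3
```

Scaled: 16 mm / 800 = 0.02, 13 mm / 800 = 0.0163.

```bash
python3 -m crank '[{"aperture": 62,"d": [-0.0013,0,0.01]},{"aperture": 62,"d": [-0.0013,0,0.0163]},{"aperture": 62,"d": [-0.0013,0,0.02]},{"aperture": 62,"d": [-0.0013,0,0.02]}]'; python3 -m crank '[{"aperture": 30},{"aperture": 30},{"aperture": 30},{"aperture": 30},{"aperture": 30}]';python3 -m crank '[{"aperture": 30,"d": [0,0,-0.025]},{"aperture": 30,"d": [0,0,-0.0625]},{"aperture": 30,"d": [0,0,-0.0938]},{"aperture": 30,"d": [0,0,-0.0938]},{"aperture": 30,"d": [0,0,-0.0938]}]'; python3 to.py bdb 70
```

```text
time: 10.02
tool_pos: [526.2, -262.4, 185.7]
tcp_rot: [-3.141, 0.0, 0.388]
contact_force: [0.8, 0.5, 0.3]
grip_width: 62.3
finger_force: 0.0
time: 10.65
tool_pos: [526.3, -262.4, 186.2]
tcp_rot: [3.141, -0.0, 0.388]
contact_force: [0.2, 0.4, 1.9]
grip_width: 43.0
finger_force: 30.0
time: 11.28
tool_pos: [525.9, -262.2, 260.1]
tcp_rot: [-3.14, 0.001, 0.388]
contact_force: [-0.2, 0.6, -0.9]
grip_width: 42.6
finger_force: 30.0
t 11.28 tip [ 525.9 -262.2   82.1] yaw 22.2 w 42.6
bdb [  36.9 -320.    12.4] turn 0.004 n 5.2
```

Scaled: -295 mm / 800 = -0.3688, -240 mm / 800 = -0.3.

```bash
python3 -m crank '[{"aperture": 30,"d": [0.0088,-0.075,0]},{"aperture": 30,"d": [0.0175,-0.15,0]},{"aperture": 30,"d": [0.0263,-0.225,0]},{"aperture": 30,"d": [0.035,-0.3,0]},{"aperture": 30,"d": [0.0425,-0.3688,0]}]'; python3 -m crank '[{"aperture": 30,"d": [0.0038,-0.025,0.0125]},{"aperture": 30,"d": [0.0038,-0.0313,0.0375]},{"aperture": 30,"d": [0.0038,-0.0313,0.05]},{"aperture": 30,"d": [0.0038,-0.0313,0.05]},{"aperture": 30,"d": [0.0038,-0.0313,0.05]}]'; python3 to.py bdb 26
```

```text
time: 11.9
tool_pos: [444.9, 25.4, 259.9]
tcp_rot: [-3.14, 0.002, 0.388]
contact_force: [0.7, -0.3, 0.0]
grip_width: 42.8
finger_force: 30.0
time: 12.52
tool_pos: [439.8, 47.4, 221.2]
tcp_rot: [3.141, -0.0, 0.387]
contact_force: [-0.3, -0.7, 0.1]
grip_width: 42.9
finger_force: 30.0
t 12.53 tip [439.8  47.4  43.2] yaw 22.2 w 42.9
bdb [-0.5 -0.9 17.2] turn 0.003 n 0.3
```

Scaled: 17 mm / 800 = 0.0213, 16 mm / 800 = 0.02.

```bash
python3 -m crank '[{"aperture": 30,"d": [0,-0.0013,0.01]},{"aperture": 30,"d": [0,-0.0013,0.0163]},{"aperture": 30,"d": [0,-0.0013,0.02]},{"aperture": 30,"d": [0,-0.0013,0.0213]},{"aperture": 30,"d": [0,-0.0013,0.0213]}]'; python3 -m crank '[{"aperture": 30,"d": [0,0,0.0013]},{"aperture": 30,"d": [0,0,0.0013]},{"aperture": 30,"d": [0,0,0.0013]}]'; python3 to.py bdb 24.3
```

```text
time: 13.15
tool_pos: [439.1, 48.8, 204.0]
tcp_rot: [3.141, 0.0, 0.388]
contact_force: [-0.4, 0.5, -0.7]
grip_width: 42.8
finger_force: 30.0
time: 13.52
tool_pos: [439.1, 48.8, 203.1]
tcp_rot: [3.141, -0.0, 0.388]
contact_force: [-0.4, 0.9, 0.4]
grip_width: 42.7
finger_force: 30.0
t 13.53 tip [439.1  48.8  25.1] yaw 22.2 w 42.7
bdb [-0.4  0.7  0.8] turn 0.004 n 0.0
```

```bash
python3 -m crank '[{"aperture": 30,"d": [0,0,0.0008]},{"aperture": 30,"d": [0,0,0.0008]}]'; python3 -m crank '[{"aperture": 30,"d": [0,0,0.0006]},{"aperture": 30,"d": [0,0,0.0006]}]'
```

```text
time: 13.78
tool_pos: [439.1, 48.8, 202.4]
tcp_rot: [3.142, 0.0, 0.388]
contact_force: [0.5, -0.2, 0.2]
grip_width: 43.2
finger_force: 30.0
time: 14.02
tool_pos: [439.1, 48.8, 202.2]
tcp_rot: [3.141, -0.0, 0.388]
contact_force: [-1.1, -0.2, 3.7]
grip_width: 42.3
finger_force: 30.0
```

Scaled: -60 mm / 800 = -0.075, -50 mm / 800 = -0.0625.

```bash
python3 -m crank '[{"aperture": 46},{"aperture": 50},{"aperture": 54},{"aperture": 54}]';python3 -m crank '[{"aperture": 54,"d": [0,0,-0.0188]},{"aperture": 54,"d": [0,0,-0.0625]},{"aperture": 58,"d": [0,0,-0.075]},{"aperture": 60,"d": [0,0,-0.075]},{"aperture": 60,"d": [0,0,-0.075]}]'; python3 to.py sp 60
```

```text
time: 14.52
tool_pos: [439.1, 48.8, 201.9]
tcp_rot: [3.142, 0.0, 0.388]
contact_force: [0.5, -0.5, 0.3]
grip_width: 54.2
finger_force: 0.0
time: 15.15
tool_pos: [438.7, 48.8, 261.0]
tcp_rot: [-3.141, 0.002, 0.388]
contact_force: [-0.6, 0.0, -0.3]
grip_width: 59.5
finger_force: 0.0
t 15.15 tip [438.7  48.8  83. ] yaw 22.2 w 59.5
sp [-123.7  230.1   23.1] turn 0.417 n 4.2
```

Scaled: 230 mm / 800 = 0.2875, 208 mm / 800 = 0.26, 0.417 rad / 1.5708 = 0.2655.

```bash
python3 -m crank '[{"aperture": 60,"d": [-0.035,0.065,0],"spin": 0.0637},{"aperture": 60,"d": [-0.07,0.13,0],"spin": 0.1273},{"aperture": 60,"d": [-0.105,0.195,0.0063],"spin": 0.191},{"aperture": 60,"d": [-0.14,0.26,0.0125],"spin": 0.2655},{"aperture": 60,"d": [-0.1544,0.2875,0.025],"spin": 0.2655}]'; python3 -m crank '[{"aperture": 60},{"aperture": 60,"d": [0,0,0.025]},{"aperture": 60,"d": [0,0,0.0375]},{"aperture": 60,"d": [0,0,0.0375]},{"aperture": 60,"d": [0,0,0.0375]}]'; python3 to.py sp 8.3
```

```text
time: 15.78
tool_pos: [411.2, -213.7, 241.0]
tcp_rot: [3.141, 0.0, -0.034]
contact_force: [0.7, 0.2, -0.8]
grip_width: 60.1
finger_force: 0.0
time: 16.4
tool_pos: [412.0, -210.5, 212.3]
tcp_rot: [3.141, -0.0, -0.028]
contact_force: [-0.2, 0.2, -0.4]
grip_width: 60.1
finger_force: 0.0
t 16.40 tip [ 412.  -210.5   34.3] yaw -1.6 w 60.1
sp [-0.8  0.5 26. ] turn 0.001 n 0.4
```

Scaled: 26 mm / 800 = 0.0325, 20 mm / 800 = 0.025.

```bash
python3 -m crank '[{"aperture": 60,"d": [-0.0013,0.0006,0.015]},{"aperture": 60,"d": [-0.0013,0.0006,0.025]},{"aperture": 60,"d": [-0.0013,0.0006,0.0325]},{"aperture": 60,"d": [-0.0013,0.0006,0.0325]}]'; python3 -m crank '[{"aperture": 30},{"aperture": 30},{"aperture": 30},{"aperture": 30},{"aperture": 30}]';python3 -m crank '[{"aperture": 30,"d": [0,0,-0.025]},{"aperture": 30,"d": [0,0,-0.0625]},{"aperture": 30,"d": [0,0,-0.0938]},{"aperture": 30,"d": [0,0,-0.0938]},{"aperture": 30,"d": [0,0,-0.0938]}]'; python3 to.py bsp 70
```

```text
time: 16.9
tool_pos: [410.6, -211.3, 185.4]
tcp_rot: [-3.141, 0.001, -0.029]
contact_force: [0.4, 0.1, -0.4]
grip_width: 60.0
finger_force: 0.0
time: 17.52
tool_pos: [410.8, -211.4, 186.1]
tcp_rot: [3.141, -0.0, -0.029]
contact_force: [0.3, 0.3, 2.1]
grip_width: 41.2
finger_force: 27.9
time: 18.15
tool_pos: [410.4, -211.1, 260.3]
tcp_rot: [-3.141, 0.001, -0.029]
contact_force: [-0.4, 0.7, -0.6]
grip_width: 41.4
finger_force: 27.9
t 18.15 tip [ 410.4 -211.1   82.3] yaw -1.7 w 41.4
bsp [ 187.7 -256.2   12.3] turn 0.000 n 5.1
```

Scaled: -240 mm / 800 = -0.3, -196 mm / 800 = -0.245.

```bash
python3 -m crank '[{"aperture": 30,"d": [0.045,-0.0613,0]},{"aperture": 30,"d": [0.09,-0.1225,0]},{"aperture": 30,"d": [0.135,-0.1838,0]},{"aperture": 30,"d": [0.18,-0.245,0]},{"aperture": 30,"d": [0.2188,-0.3,0]}]'; python3 -m crank '[{"aperture": 30,"d": [0.0163,-0.02,0.0125]},{"aperture": 30,"d": [0.0163,-0.02,0.0375]},{"aperture": 30,"d": [0.0163,-0.02,0.05]},{"aperture": 30,"d": [0.0163,-0.02,0.05]},{"aperture": 30,"d": [0.0163,-0.02,0.05]}]'; python3 to.py bsp 26
```

```text
time: 18.77
tool_pos: [593.4, 25.4, 259.2]
tcp_rot: [-3.142, 0.002, -0.029]
contact_force: [0.6, -0.4, 1.4]
grip_width: 41.0
finger_force: 27.9
time: 19.4
tool_pos: [606.2, 38.4, 221.3]
tcp_rot: [3.141, -0.001, -0.03]
contact_force: [0.2, 0.2, -0.2]
grip_width: 41.5
finger_force: 27.9
t 19.40 tip [606.2  38.4  43.3] yaw -1.7 w 41.5
bsp [-0.8 -1.  17.3] turn -0.000 n 0.3
```

Scaled: 17.5 mm / 800 = 0.0219, 16 mm / 800 = 0.02.

```bash
python3 -m crank '[{"aperture": 30,"d": [-0.0013,-0.0013,0.01]},{"aperture": 30,"d": [-0.0013,-0.0013,0.0163]},{"aperture": 30,"d": [-0.0013,-0.0013,0.02]},{"aperture": 30,"d": [-0.0013,-0.0013,0.0219]},{"aperture": 30,"d": [-0.0013,-0.0013,0.0219]}]'; python3 -m crank '[{"aperture": 30,"d": [0,0,0.0013]},{"aperture": 30,"d": [0,0,0.0013]},{"aperture": 30,"d": [0,0,0.0013]}]'; python3 -m crank '[{"aperture": 30,"d": [0,0,0.0006]},{"aperture": 30,"d": [0,0,0.0006]}]'; python3 to.py bsp 24.3
```

```text
time: 20.02
tool_pos: [605.2, 40.1, 203.3]
tcp_rot: [3.141, 0.0, -0.029]
contact_force: [1.2, -0.3, 0.3]
grip_width: 40.9
finger_force: 27.9
time: 20.4
tool_pos: [605.2, 40.1, 202.5]
tcp_rot: [3.141, -0.0, -0.029]
contact_force: [-0.4, -0.5, 0.2]
grip_width: 41.1
finger_force: 27.9
time: 20.65
tool_pos: [605.2, 40.1, 202.2]
tcp_rot: [3.141, -0.0, -0.029]
contact_force: [-1.1, -0.3, 1.8]
grip_width: 41.0
finger_force: 27.9
t 20.65 tip [605.2  40.1  24.2] yaw -1.7 w 41.0
bsp [ 0.3  0.6 -0.1] turn 0.001 n 0.0
```

Scaled: -60 mm / 800 = -0.075, -50 mm / 800 = -0.0625.

```bash
python3 -m crank '[{"aperture": 44},{"aperture": 48},{"aperture": 54},{"aperture": 54}]';python3 -m crank '[{"aperture": 54,"d": [0,0,-0.0188]},{"aperture": 54,"d": [0,0,-0.0625]},{"aperture": 58,"d": [0,0,-0.075]},{"aperture": 60,"d": [0,0,-0.075]},{"aperture": 60,"d": [0,0,-0.075]}]'; python3 to.py sa 60
```

```text
time: 21.15
tool_pos: [605.1, 40.1, 201.8]
tcp_rot: [3.141, 0.0, -0.029]
contact_force: [0.1, 0.1, 0.5]
grip_width: 53.8
finger_force: 0.0
time: 21.78
tool_pos: [604.8, 40.1, 261.0]
tcp_rot: [3.142, 0.002, -0.029]
contact_force: [-0.2, -0.9, -0.0]
grip_width: 59.9
finger_force: 0.0
t 21.77 tip [604.8  40.1  83. ] yaw -1.7 w 59.9
sa [-140.5  202.3   23.2] turn -0.307 n 4.0
```

Scaled: 202 mm / 800 = 0.2525, 193 mm / 800 = 0.2413, -0.307 rad / 1.5708 = -0.1954.

```bash
python3 -m crank '[{"aperture": 60,"d": [-0.0425,0.0613,0],"spin": -0.0637},{"aperture": 60,"d": [-0.085,0.1225,0],"spin": -0.1273},{"aperture": 60,"d": [-0.1275,0.1838,0.0063],"spin": -0.1954},{"aperture": 60,"d": [-0.1675,0.2413,0.0125],"spin": -0.1954},{"aperture": 60,"d": [-0.1756,0.2525,0.025],"spin": -0.1954}]'; python3 -m crank '[{"aperture": 60},{"aperture": 60,"d": [0,0,0.025]},{"aperture": 60,"d": [0,0,0.0375]},{"aperture": 60,"d": [0,0,0.0375]},{"aperture": 60,"d": [0,0,0.0375]}]'; python3 to.py sa 8.3
```

```text
time: 22.4
tool_pos: [457.0, -159.8, 241.1]
tcp_rot: [-3.141, 0.001, 0.274]
contact_force: [0.1, 0.1, -1.3]
grip_width: 60.1
finger_force: 0.0
time: 23.02
tool_pos: [459.3, -157.3, 212.3]
tcp_rot: [3.141, -0.0, 0.279]
contact_force: [0.7, 0.4, 0.3]
grip_width: 59.8
finger_force: 0.0
t 23.02 tip [ 459.3 -157.3   34.3] yaw 16.0 w 59.8
sa [-1.   0.4 26. ] turn 0.001 n 0.4
```

Scaled: 26 mm / 800 = 0.0325, 20 mm / 800 = 0.025.

```bash
python3 -m crank '[{"aperture": 60,"d": [-0.0013,0.0006,0.015]},{"aperture": 60,"d": [-0.0013,0.0006,0.025]},{"aperture": 60,"d": [-0.0013,0.0006,0.0325]},{"aperture": 60,"d": [-0.0013,0.0006,0.0325]}]'; python3 -m crank '[{"aperture": 30},{"aperture": 30},{"aperture": 30},{"aperture": 30},{"aperture": 30}]';python3 -m crank '[{"aperture": 30,"d": [0,0,-0.025]},{"aperture": 30,"d": [0,0,-0.0625]},{"aperture": 30,"d": [0,0,-0.0938]},{"aperture": 30,"d": [0,0,-0.0938]},{"aperture": 30,"d": [0,0,-0.0938]}]'; python3 to.py bsa 75
```

```text
time: 23.52
tool_pos: [457.8, -158.5, 185.4]
tcp_rot: [-3.141, 0.001, 0.278]
contact_force: [0.8, 0.0, 0.5]
grip_width: 60.0
finger_force: 0.0
time: 24.15
tool_pos: [458.1, -158.5, 186.2]
tcp_rot: [3.141, -0.0, 0.278]
contact_force: [0.6, 0.1, 1.3]
grip_width: 41.3
finger_force: 27.1
time: 24.78
tool_pos: [457.7, -158.3, 260.2]
tcp_rot: [-3.141, 0.001, 0.278]
contact_force: [-0.4, 0.0, 0.1]
grip_width: 41.1
finger_force: 27.1
t 24.77 tip [ 457.7 -158.3   82.2] yaw 15.9 w 41.1
bsa [ 271.2 -372.1    7.3] turn -1.328 n 7.4
```

Scaled: -230 mm / 800 = -0.2875, -184 mm / 800 = -0.23, -0.75 rad / 1.5708 = -0.4775.

```bash
python3 -m crank '[{"aperture": 30,"d": [0.0413,-0.0575,0],"spin": -0.0955},{"aperture": 30,"d": [0.0825,-0.115,0],"spin": -0.191},{"aperture": 30,"d": [0.1238,-0.1725,0],"spin": -0.2865},{"aperture": 30,"d": [0.165,-0.23,0],"spin": -0.382},{"aperture": 30,"d": [0.2063,-0.2875,0],"spin": -0.4775}]'; python3 to.py bsa 75
```

```text
time: 25.4
tool_pos: [553.7, 109.8, 259.3]
tcp_rot: [-3.14, 0.002, 1.033]
contact_force: [1.2, 0.1, -0.5]
grip_width: 41.3
finger_force: 27.1
t 25.40 tip [553.7 109.8  81.3] yaw 59.2 w 41.3
bsa [173.2 -30.3   6.1] turn -0.573 n 2.8
```

Scaled: 173 mm / 800 = 0.2163, 150 mm / 800 = 0.1875, -0.573 rad / 1.5708 = -0.3648.

```bash
python3 -m crank '[{"aperture": 30,"d": [0.0625,-0.0113,0],"spin": -0.0955},{"aperture": 30,"d": [0.125,-0.0225,0],"spin": -0.191},{"aperture": 30,"d": [0.1875,-0.0338,0],"spin": -0.2865},{"aperture": 30,"d": [0.2163,-0.0375,0],"spin": -0.3648},{"aperture": 30,"d": [0.2163,-0.0375,0],"spin": -0.3648}]';  python3 -m crank '[{"aperture": 30,"d": [0,0,0.0125]},{"aperture": 30,"d": [0,0,0.0313]},{"aperture": 30,"d": [0,0,0.0438]},{"aperture": 30,"d": [0,0,0.0438]},{"aperture": 30,"d": [0,0,0.0438]}]'; python3 to.py bsa 26
```

```text
time: 26.02
tool_pos: [617.0, 273.0, 258.6]
tcp_rot: [-3.139, 0.001, 1.602]
contact_force: [-0.0, -1.4, 0.1]
grip_width: 41.0
finger_force: 27.1
time: 26.65
tool_pos: [617.5, 271.4, 226.2]
tcp_rot: [3.141, -0.0, 1.6]
contact_force: [0.2, 0.7, -0.5]
grip_width: 41.0
finger_force: 27.1
t 26.65 tip [617.5 271.4  48.2] yaw 91.7 w 41.0
bsa [ 2.6 -1.  22.2] turn -0.005 n 0.4
```

```bash
python3 -m crank '[{"aperture": 30,"d": [0.0031,-0.0013,0.0125]},{"aperture": 30,"d": [0.0031,-0.0013,0.0213]},{"aperture": 30,"d": [0.0031,-0.0013,0.0263]},{"aperture": 30,"d": [0.0031,-0.0013,0.0281]},{"aperture": 30,"d": [0.0031,-0.0013,0.0281]}]'; python3 -m crank '[{"aperture": 30,"d": [0,0,0.0013]},{"aperture": 30,"d": [0,0,0.0013]},{"aperture": 30,"d": [0,0,0.0013]}]'; python3 -m crank '[{"aperture": 30,"d": [0,0,0.0006]},{"aperture": 30,"d": [0,0,0.0006]}]'; python3 to.py bsa 24.3
```

```text
time: 27.28
tool_pos: [616.3, 274.0, 203.4]
tcp_rot: [3.142, 0.0, 1.601]
contact_force: [-0.1, -0.3, -0.2]
grip_width: 41.4
finger_force: 27.1
time: 27.65
tool_pos: [616.3, 274.1, 202.5]
tcp_rot: [3.141, 0.0, 1.601]
contact_force: [-0.6, -0.0, -0.9]
grip_width: 41.2
finger_force: 27.1
time: 27.9
tool_pos: [616.3, 274.1, 202.2]
tcp_rot: [3.141, 0.0, 1.601]
contact_force: [-0.1, 0.1, 1.5]
grip_width: 41.3
finger_force: 27.0
t 27.90 tip [616.3 274.1  24.2] yaw 91.7 w 41.3
bsa [-0.1  0.1 -0.1] turn -0.005 n 0.0
```

Scaled: -60 mm / 800 = -0.075, -50 mm / 800 = -0.0625.

```bash
python3 -m crank '[{"aperture": 44},{"aperture": 48},{"aperture": 52},{"aperture": 52}]';python3 -m crank '[{"aperture": 52,"d": [0,0,-0.0188]},{"aperture": 52,"d": [0,0,-0.0625]},{"aperture": 58,"d": [0,0,-0.075]},{"aperture": 60,"d": [0,0,-0.075]},{"aperture": 60,"d": [0,0,-0.075]}]'; python3 to.py sb 60
```

```text
time: 28.4
tool_pos: [616.2, 274.0, 201.8]
tcp_rot: [-3.142, 0.0, 1.601]
contact_force: [0.4, -0.0, -0.1]
grip_width: 52.0
finger_force: 0.0
time: 29.02
tool_pos: [615.8, 273.9, 260.7]
tcp_rot: [-3.14, 0.001, 1.601]
contact_force: [-0.4, 0.7, 0.4]
grip_width: 60.0
finger_force: 0.0
t 29.02 tip [615.8 273.9  82.7] yaw 91.7 w 60.0
sb [-550.4 -176.    23.4] turn 1.304 n 9.3
```

Scaled: -275 mm / 800 = -0.3438, -220 mm / 800 = -0.275, 0.75 rad / 1.5708 = 0.4775.

```bash
python3 -m crank '[{"aperture": 60,"d": [-0.0688,-0.0213,0],"spin": 0.0955},{"aperture": 60,"d": [-0.1375,-0.0438,0],"spin": 0.191},{"aperture": 60,"d": [-0.2063,-0.065,0],"spin": 0.2865},{"aperture": 60,"d": [-0.275,-0.0875,0],"spin": 0.382},{"aperture": 60,"d": [-0.3438,-0.11,0],"spin": 0.4775}]'; python3 to.py sb 60
```

```text
time: 29.65
tool_pos: [535.5, -5.0, 260.9]
tcp_rot: [-3.14, 0.001, 0.846]
contact_force: [0.5, -0.3, 0.7]
grip_width: 59.8
finger_force: 0.0
t 29.65 tip [535.5  -5.   82.9] yaw 48.5 w 59.8
sb [-259.4  124.1   23. ] turn 0.549 n 4.6
```

```bash
python3 -c "
from h import *
c=cap('top'); cv2.imwrite('pics/t3.png',cv2.resize(c['color'][120:260,200:470,::-1],None,fx=2.9,fy=2.9))"
```

```text
(no output)
```

View pics/t3.png

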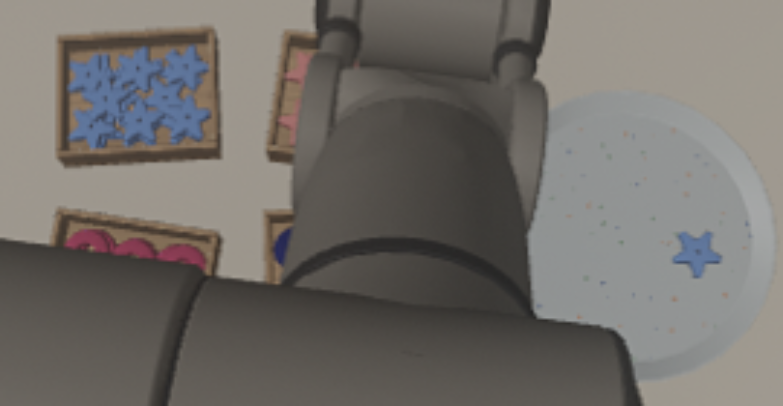

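The placed blue star lies flat at about (105,100), left of centre in its box. The last star is undisturbed at (697,252).

Scaled: -258 mm / 800 = -0.3225, -216 mm / 800 = -0.27, 0.549 rad / 1.5708 = 0.3495.

```bash
python3 -m crank '[{"aperture": 60,"d": [-0.0675,0.0325,0],"spin": 0.0828},{"aperture": 60,"d": [-0.135,0.065,0],"spin": 0.1655},{"aperture": 60,"d": [-0.2025,0.0975,0.0063],"spin": 0.2546},{"aperture": 60,"d": [-0.27,0.13,0.0125],"spin": 0.3495},{"aperture": 60,"d": [-0.3225,0.1538,0.025],"spin": 0.3495}]'; python3 -m crank '[{"aperture": 60},{"aperture": 60,"d": [0,0,0.025]},{"aperture": 60,"d": [0,0,0.035]},{"aperture": 60,"d": [0,0,0.035]},{"aperture": 60,"d": [0,0,0.035]}]'; python3 to.py sb 8.3
```

```text
time: 30.32
tool_pos: [458.0, -280.5, 241.1]
tcp_rot: [-3.141, 0.0, 0.3]
contact_force: [0.5, 0.7, 0.4]
grip_width: 60.1
finger_force: 0.0
time: 30.95
tool_pos: [459.3, -278.1, 214.4]
tcp_rot: [3.141, -0.0, 0.303]
contact_force: [0.3, 0.5, -0.1]
grip_width: 59.7
finger_force: 0.0
t 30.95 tip [ 459.3 -278.1   36.4] yaw 17.3 w 59.7
sb [-3.7  2.3 28.1] turn 0.006 n 0.5
```

Scaled: 28 mm / 800 = 0.035, 22 mm / 800 = 0.0275.

```bash
python3 -m crank '[{"aperture": 60,"d": [-0.0044,0.0029,0.015]},{"aperture": 60,"d": [-0.0044,0.0029,0.0275]},{"aperture": 60,"d": [-0.0044,0.0029,0.035]},{"aperture": 60,"d": [-0.0044,0.0029,0.035]}]'; python3 -m crank '[{"aperture": 30},{"aperture": 30},{"aperture": 30},{"aperture": 30},{"aperture": 30}]';python3 -m crank '[{"aperture": 30,"d": [0,0,-0.025]},{"aperture": 30,"d": [0,0,-0.0625]},{"aperture": 30,"d": [0,0,-0.0938]},{"aperture": 30,"d": [0,0,-0.0938]},{"aperture": 30,"d": [0,0,-0.0938]}]'; python3 to.py bsb 75
```

```text
time: 31.45
tool_pos: [456.0, -281.7, 185.2]
tcp_rot: [-3.14, 0.001, 0.302]
contact_force: [0.2, -0.2, 0.2]
grip_width: 60.0
finger_force: 0.0
time: 32.08
tool_pos: [456.3, -281.8, 186.2]
tcp_rot: [3.141, -0.0, 0.302]
contact_force: [-0.1, 0.2, 3.1]
grip_width: 41.1
finger_force: 27.7
time: 32.7
tool_pos: [455.9, -281.5, 260.1]
tcp_rot: [-3.141, 0.001, 0.302]
contact_force: [-0.1, -0.4, -0.2]
grip_width: 41.0
finger_force: 27.6
t 32.70 tip [ 455.9 -281.5   82.1] yaw 17.3 w 41.0
bsb [ 302.  -422.9    7.3] turn -1.304 n 8.3
```

Scaled: -240 mm / 800 = -0.3, -192 mm / 800 = -0.24, -0.75 rad / 1.5708 = -0.4775.

```bash
python3 -m crank '[{"aperture": 30,"d": [0.0425,-0.06,0],"spin": -0.0955},{"aperture": 30,"d": [0.085,-0.12,0],"spin": -0.191},{"aperture": 30,"d": [0.1275,-0.18,0],"spin": -0.2865},{"aperture": 30,"d": [0.17,-0.24,0],"spin": -0.382},{"aperture": 30,"d": [0.2125,-0.3,0],"spin": -0.4775}]'; python3 to.py bsb 75
```

```text
time: 33.33
tool_pos: [547.2, -0.2, 259.4]
tcp_rot: [-3.139, 0.001, 1.057]
contact_force: [0.0, -0.2, 0.3]
grip_width: 41.1
finger_force: 27.6
t 33.33 tip [ 5.472e+02 -2.000e-01  8.140e+01] yaw 60.5 w 41.1
bsb [219.9 -42.3   6.3] turn -0.549 n 3.6
```

Scaled: 220 mm / 800 = 0.275, 165 mm / 800 = 0.2063, -0.549 rad / 1.5708 = -0.3495.

```bash
python3 -m crank '[{"aperture": 30,"d": [0.0688,-0.0125,0],"spin": -0.0891},{"aperture": 30,"d": [0.1375,-0.025,0],"spin": -0.1783},{"aperture": 30,"d": [0.2063,-0.0388,0],"spin": -0.2674},{"aperture": 30,"d": [0.275,-0.0525,0],"spin": -0.3495},{"aperture": 30,"d": [0.275,-0.0525,0],"spin": -0.3495}]';  python3 -m crank '[{"aperture": 30,"d": [0,0,0.0125]},{"aperture": 30,"d": [0,0,0.0313]},{"aperture": 30,"d": [0,0,0.04]},{"aperture": 30,"d": [0,0,0.04]},{"aperture": 30,"d": [0,0,0.04]}]'; python3 to.py bsb 26
```

```text
time: 33.95
tool_pos: [619.6, 213.5, 258.7]
tcp_rot: [-3.14, -0.0, 1.606]
contact_force: [0.4, -0.4, -0.6]
grip_width: 41.6
finger_force: 27.6
time: 34.58
tool_pos: [620.0, 209.5, 229.3]
tcp_rot: [3.141, -0.0, 1.6]
contact_force: [-0.3, -0.1, -0.2]
grip_width: 41.2
finger_force: 27.6
t 34.58 tip [620.  209.5  51.3] yaw 91.7 w 41.2
bsb [ 2.6 -1.4 25.3] turn -0.006 n 0.4
```

Scaled: 25.5 mm / 800 = 0.0319, 24 mm / 800 = 0.03.

```bash
python3 -m crank '[{"aperture": 30,"d": [0.0031,-0.0019,0.0125]},{"aperture": 30,"d": [0.0031,-0.0019,0.0238]},{"aperture": 30,"d": [0.0031,-0.0019,0.03]},{"aperture": 30,"d": [0.0031,-0.0019,0.0319]},{"aperture": 30,"d": [0.0031,-0.0019,0.0319]}]'; python3 -m crank '[{"aperture": 30,"d": [0,0,0.0013]},{"aperture": 30,"d": [0,0,0.0013]},{"aperture": 30,"d": [0,0,0.0013]}]'; python3 -m crank '[{"aperture": 30,"d": [0,0,0.0006]},{"aperture": 30,"d": [0,0,0.0006]}]'; python3 to.py bsb 24.3
```

```text
time: 35.2
tool_pos: [618.3, 212.2, 203.4]
tcp_rot: [3.142, 0.0, 1.601]
contact_force: [0.7, 0.4, -1.1]
grip_width: 41.2
finger_force: 27.6
time: 35.58
tool_pos: [618.3, 212.2, 202.6]
tcp_rot: [3.141, 0.0, 1.601]
contact_force: [0.3, -0.6, -1.4]
grip_width: 41.5
finger_force: 27.6
time: 35.83
tool_pos: [618.3, 212.2, 202.2]
tcp_rot: [3.141, 0.0, 1.601]
contact_force: [-0.3, -1.0, 3.3]
grip_width: 41.5
finger_force: 27.7
t 35.83 tip [618.3 212.2  24.2] yaw 91.7 w 41.5
bsb [-0.2  0.3 -0.1] turn -0.005 n 0.0
```

Scaled: -275 mm / 800 = -0.3438, -220 mm / 800 = -0.275.

```bash
python3 -m crank '[{"aperture": 44},{"aperture": 48},{"aperture": 52},{"aperture": 52}]';python3 -m crank '[{"aperture": 52,"d": [0,0,-0.0188]},{"aperture": 52,"d": [0,0,-0.0625]},{"aperture": 52,"d": [0,0,-0.125]},{"aperture": 60,"d": [0,0,-0.1625]},{"aperture": 60,"d": [0,0,-0.1625]}]'; python3 -m crank '[{"aperture": 60,"d": [-0.0688,-0.025,0]},{"aperture": 60,"d": [-0.1375,-0.05,0]},{"aperture": 60,"d": [-0.2063,-0.075,0]},{"aperture": 60,"d": [-0.275,-0.1,0]},{"aperture": 60,"d": [-0.3438,-0.125,0]}]';python3 -m crank '[{"aperture": 60,"d": [-0.0688,-0.025,0]},{"aperture": 60,"d": [-0.1375,-0.05,0]},{"aperture": 60,"d": [-0.2063,-0.075,0]},{"aperture": 60,"d": [-0.275,-0.1,0]},{"aperture": 60,"d": [-0.275,-0.1,0]}]'
python3 -c "
from h import *
a=cap('top')['color'][110:260,200:470]; b=cap('side')['color'][140:290,250:430]
cv2.imwrite('pics/t4.png',cv2.resize(a[...,::-1],None,fx=2.9,fy=2.9)); cv2.imwrite('pics/s4.png',cv2.resize(b[...,::-1],None,fx=4,fy=4,interpolation=cv2.INTER_CUBIC)[:600])"
```

```text
time: 36.33
tool_pos: [618.2, 212.2, 201.8]
tcp_rot: [-3.141, 0.0, 1.601]
contact_force: [0.7, 0.2, -0.3]
grip_width: 52.1
finger_force: 0.0
time: 36.95
tool_pos: [618.7, 212.4, 336.1]
tcp_rot: [3.134, -0.001, 1.601]
contact_force: [-0.2, -1.1, -0.7]
grip_width: 59.6
finger_force: 0.0
time: 37.58
tool_pos: [525.4, -67.1, 331.2]
tcp_rot: [-3.14, -0.0, 1.601]
contact_force: [0.2, -1.0, 0.8]
grip_width: 59.8
finger_force: 0.0
time: 38.2
tool_pos: [451.6, -291.2, 331.0]
tcp_rot: [-3.14, -0.0, 1.595]
contact_force: [-0.3, -0.6, -0.5]
grip_width: 59.9
finger_force: 0.0
```

View pics/t4.png

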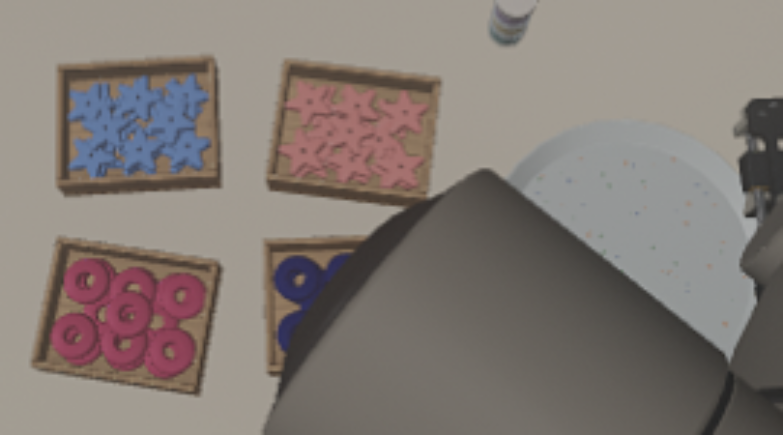

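View pics/s4.png

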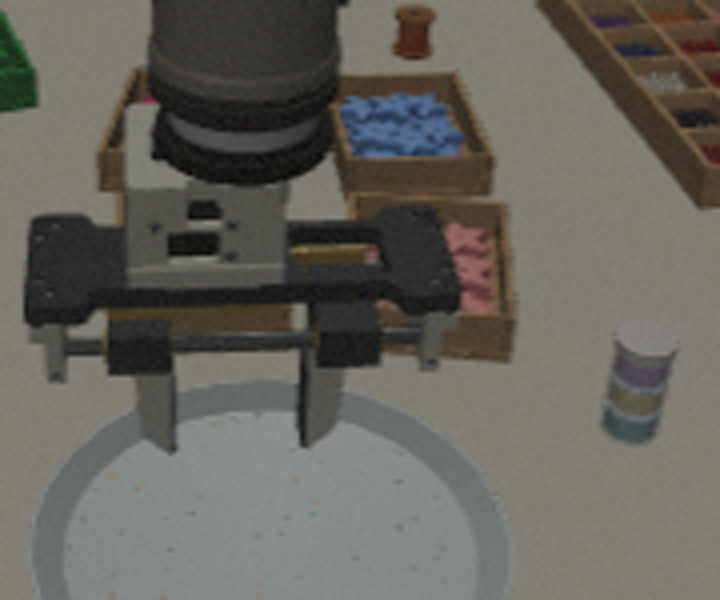

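The plate is empty and the jar is standing. The blue stars lie side by side at (105,125) and (172,118) in the top crop. I'll back off once more to see the blue donut box.

The manual's scale: shifts go in shares of 800 mm and turns go in shares of 90 degrees. Converting my numbers, -200 mm / 800 = -0.25, -190 mm / 800 = -0.2375.

```bash
python3 -m crank '[{"aperture": 60,"d": [-0.05,-0.05,-0.025]},{"aperture": 60,"d": [-0.1,-0.1,-0.05]},{"aperture": 60,"d": [-0.15,-0.15,-0.075]},{"aperture": 60,"d": [-0.2,-0.2,-0.0875]},{"aperture": 60,"d": [-0.2375,-0.25,-0.0875]}]'; python3 -m crank '[{"aperture": 60},{"aperture": 60}]'
python3 -c "
from ov import *
draw('top',(205,120,355,250),5,'ov2.png')"
```

```text
time: 38.92
tool_pos: [259.1, -484.0, 402.6]
tcp_rot: [3.141, 0.001, 1.603]
contact_force: [0.1, 0.0, 0.3]
grip_width: 59.9
finger_force: 0.0
time: 39.17
tool_pos: [260.2, -482.7, 401.6]
tcp_rot: [3.141, -0.001, 1.602]
contact_force: [-0.6, 1.6, 0.4]
grip_width: 60.0
finger_force: 0.0
```

View pics/ov2.png

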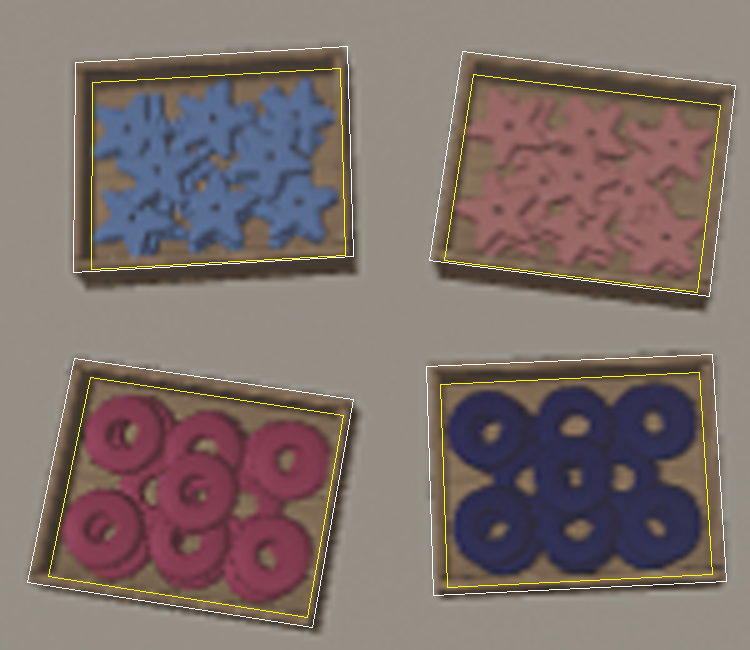

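All five are in their boxes: blue stars at (158,170) and (270,155), pink star at (578,177), pink donut at (197,492) and blue donut at (577,478). All lie flat and well inside the walls.

```bash
python3 -c "
from plant import bot
print(bot.close_job())"
```

```text
the job is handed in; nothing more can be done
None
```

All five beads are back in their matching boxes, set down gently and lying flat, with the two blue stars side by side and the jar column untouched; the job was handed in at about 39 s.

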